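# Find the socket for the book press nut

## Task

Log this pressing on the bench counter: swing its sprung lever all the way to its stop and let it spring back. Then try the sockets on the hex nut on top of the book press until you find the one that fits, standing any that do not fit back upright on the bench. Finish still gripping the fitting socket, pushed fully home over the nut, and do not let go of it; leave the book block, the glue tub and the spanner where they are.

Things in the scene. Friction and masses are not known exactly. Their poses are not given: they have to be found in the camera images.
- counter_lever (a joint): angle of the bench counter's lever, rad: 0 at rest, 1.2 at the stop; it grows as the pin swings counter-clockwise seen from above. A spring (1.2 N at the pin at rest, 3 N at the stop) brings it back to 0 when released
- lever_pin (a point): centre of the top of the upright black pin at the lever's end, 65 mm from the pivot axis and 112 mm above the bench: round, 12 mm in diameter, standing 34 mm free above the lever's flat bar (bar top 78 mm above the bench). It can be pushed from the side or taken between fingers from above. Its x axis points from the pin to the pivot
- lever_pivot (a point): point on the lever's upright pivot axis, 69 mm above the bench, at the top of the counter's round aluminium housing (76 mm in diameter, on a 100 mm square foot, fixed to the bench); the lever's boss on it reaches 79 mm above the bench. z up
- nut_seat (a point): point on the nut's axis at the top of the round collar (49 mm in diameter) under the nut, 123 mm above the bench; z up, x axis square to a pair of the nut's flats. The steel nut, 30 mm across flats, reaches 22 mm above this point, its top 2.5 mm tapered to 24 mm in diameter; the spindle end, 16 mm in diameter, 7 mm more. It does not turn. A socket is fully home with its underside here
- press: the book press that carries the nut, fixed to the bench: base 200 mm (x) by 170 mm (y), pages and board on it up to 75 mm high, across the middle a bridge 50 mm (x) by 170 mm (y), top at 120 mm, with a column head 126 mm high 70 mm to either side of the nut. Origin: centre of its underside, below the nut
- socket_a: one of two larger steel sockets alike outside, standing mouth down: hexagon 42 mm across flats, 62 mm tall, on top a 12.7 mm square adapter stub 12 mm tall; 0.2 to 0.4 kg. Origin: centre of the underside, z up, x axis square to a pair of flats. Grip across two opposite flats, 25 to 60 mm above the underside. Which of the two fits is not told: only trying shows it
- socket_b: the other larger socket, outside, origin and axes as socket_a. In the underside of each is a hexagonal mouth 42 mm deep, its flats parallel to the outer ones. One mouth is narrower than the nut: that socket stops with its underside about 20 mm above the collar. The fitting one, 33.5 mm across flats, goes down until its underside is on the collar
- small_socket: a third socket like them, but only 34 mm across flats outside, 62 mm tall, with the same stub: its mouth, 25 mm across flats, is too small for the nut, so it need not be tried. Origin: centre of the underside, z up
- book_block: a block of bound pages without cover, 110 x 170 x 35 mm, lying on the bench; a bystander, to be left alone; origin: centre of its underside
- glue_tub: an open grey plastic tub, 100 mm across the rim, 55 mm tall; a bystander, to be left alone; origin: centre of its underside
- spanner: an open-ended steel spanner about 170 mm long lying flat on the bench; a bystander, to be left alone; origin: its underside, mid-length
Mind the look-alikes: they are no part of the job. Leave any blue or green look-alike of the part that bears counter_lever alone. What is shaped like the socket_b but green is not meant.

How it is judged (in metres and radians):
On the way, in this order (a step that is already met when the one before it is completed fails the run):
1. the counter lever is swung to its stop (value of joint counter_lever above 1.1 rad), for 0.05 s.
2. the lever has sprung back to rest (value of joint counter_lever below 0.1 rad), for 0.1 s.
At the end, for the whole second after the job is handed in: The counter lever is back at rest (below 0.1 rad); one socket is over the nut with its underside within 5 mm of the collar, its axis within 4 mm of the nut's and upright within 0.1 rad, and is still gripped by the fingers (over 3 N); the other two sockets stand upright on the bench (value of joint counter_lever below 0.1 rad and ((z of socket_a in the frame of nut_seat between -0.004 and 0.005 m and horizontal distance between socket_a and nut_seat below 0.004 m and angle between each of socket_a, socket_b, small_socket's own z axis and vertical below 0.1 rad and contact force between the fingers and socket_a above 3 N and height (world z) of each of socket_b, small_socket below 0.008 m) or (z of socket_b in the frame of nut_seat between -0.004 and 0.005 m and horizontal distance between socket_b and nut_seat below 0.004 m and angle between each of socket_b, socket_a, small_socket's own z axis and vertical below 0.1 rad and contact force between the fingers and socket_b above 3 N and height (world z) of each of socket_a, small_socket below 0.008 m))); the arm keeps its last pose, push and grip.
It fails at once if the book block is shifted by more than 30 mm (distance of book_block from where it was at the start of the episode above 0.03 m).
It fails at once if the glue tub is shifted by more than 30 mm (distance of glue_tub from where it was at the start of the episode above 0.03 m).
It fails at once if the spanner is shifted by more than 30 mm (distance of spanner from where it was at the start of the episode above 0.03 m).
It also fails if it takes over 67 s, if anything falls off the work surface, if the arm or the gripper's body presses on something with over 40 N, if the wrist force passes 120 N, or if a joint passes its speed limit or range.

## Robot

A 7-joint arm with a two-finger parallel gripper is mounted at the origin on the work surface. World frame = base frame: x ahead of the robot, y to its left, z up, the work surface at z = 0. Lengths are in mm, angles in rad, forces in N, time in s.
With the tool pointing down it reaches from about 425 to 925 mm from the base axis. Payload 6.8 kg.
Tool frame: the origin (TCP) lies midway between the tips of the shut fingers; the grasp point (between the pads) lies 19 mm behind it; z points along the fingers, y is the direction in which the jaws open and shut (so a half turn about z gives the same grasp; the last joint's range is limited). The gripper opens to 85 mm and grips with 20 to 120 N. Pads are 22 mm wide; open, the fingers measure 114 mm over their backs; the gripper's body (76 mm by 85 mm) begins 54 mm behind the grasp point. The pads swing forward as they close: fully open they stand 13 mm farther back than shut.
Start: joints at [1.025, 0.477, 0.022, 1.555, -0.011, 1.109, -0.083], TCP at [286.176, -611.352, 231.308] pointing down, gripper open.
Joint ranges: [-2.96, 2.96], [-0.34, 2.1], [-1.41, 1.46], [0.24, 2.44], [-1.37, 4.51], [0.17, 1.92], [-2.96, 2.96]. Speed limits (rad/s): [2.39, 2.39, 3.14, 3.14, 3.14, 3.14, 3.14].

## Interface

Orientations are given as a rotation vector (axis times angle).
In Python, from rig import * gives the robot as it stands.
- The arm moves only by the tool move_arm, never from a script. Its argument "targets" is a list of rows, each a list of 5 numbers: the shift along the tool's x, y, z in m, then the turn about the tool's z in degrees, then the opening in per cent of the stroke, from 0 (shut) to 100 (fully open). In form: [[dx, dy, dz, roll, fingers], ...]. A call has exactly 10 rows; each row shifts and turns the commanded pose from where the row before left it, along the tool's axes as they then stand; what a row does not reach is not made up. A row lasts 1/8 s, in which the tool goes at most 62.5 mm and 10.7 degrees, less where a joint would pass 70% of its speed; a pose out of reach is approached as far as the arm can. A call is refused whole if a number of a shift passes 0.0625 or a number of a turn 10.7, either way. A call with a gripper value outside its range is refused whole. The fingers move at their own pace and stop on an object; the grip force is fixed at half the most. Time passes only in rows, so rows that do not move let the fingers close, or fill a call up. It gives the time, the measured TCP pose, the force and the opening at its end, in the units of the state.
- state(): the state, without advancing time (a new reading comes with each control period).
- grab_frame(name): name is "scene" or "top"; returns a dict with "image" (420x560x3 uint8, blue, green, red), "camera_matrix" (3x3 intrinsics, pixels), "k1" (the pictures are not rectified: a ray, as slopes to the right and down, at radius r is drawn at 1 + k1 r^2 times it, then the intrinsics apply), "R" (3x3) and "t" (3): a world point X has camera coordinates R X + t. Camera axes: x right, y down, z forward; pixel columns grow to the right and rows downward; lengths in mm; the calibration is good to about 2 mm. A picture is of the moment at which its call begins. There is no depth.
- job_done(): hands the job in, once; it reports no verdict.
Trained networks look in the newest picture that a camera, given by its name, has taken for a name from the list of things; names that differ only in an ending like _2 or _b are one class to them, and where a whole thing is asked for, a point or a joint stands for the part that bears it (a point fixed in the world has none). Each returns a list of dicts, best first, with "confidence" (0 to 1); they miss things now and then, are a little off and sometimes report something else, mostly with a low value. They report only what shows in the picture. A call takes as long as a camera call. They do not tell look-alikes from the thing itself.
- cut_out(camera, thing): "mask" (420x560 bool, what is visible of it) and "point" ([column, row] in pixels, amid what is visible of it).
The state is a dict: "clock": time; "qpos": joint angles; "joint_velocities": joint speeds; "tau": joint torques, N m; "tool_pos": TCP position; "orientation": TCP orientation; "wrist_force": force on the tool from outside, world axes, zero at the start; "ft_torque": the same for the moment, N m; "opening": finger opening in mm.
Only numpy, scipy, OpenCV 4.12 (cv2) and the standard library are available. Lean on these libraries where they do the work, as an engineer would, in place of code of your own. Each camera call takes 0.05 s, during which the arm holds its last target.

## Working session

There is one attempt and no reset: what is moved stays moved. The work goes in short steps, Python scripts to look and compute and a tool call to move; the robot and the scene stay as the last step left them, time stands still between calls to the robot, and variables do not carry over. Pictures are saved under pics/ and viewed, and the job is handed in when it is done.

Besides the shell and the picture viewer there is one more tool, called after "Call:" by a JSON object that holds its "api" and its "payload", one argument or row to a line. move_arm: Moves the arm, as the interface text tells. Its arguments: {"type":"object","properties":{"targets":{"type":"array"}},"required":["targets"]}

```bash
ls; mkdir -p pics; cat > h.py <<'E'
from rig import *
import numpy as np, cv2
E
python3 - <<'E'
from h import *
s=state(); print(s)
for n in ("scene","top"):
    f=grab_frame(n); cv2.imwrite(f"pics/{n}0.png",f["image"]); 
    print(n,f["camera_matrix"],f["k1"],f["R"],f["t"])
    np.savez(f"pics/{n}0.npz",**f)
    for th in ("socket_a","small_socket","lever_pin","counter_lever","press","lever_pivot","spanner","glue_tub","book_block"):
        try:
            for r in cut_out(n,th): print(n,th,round(r["confidence"],2),np.round(r["point"],1),r["mask"].sum())
        except Exception as e: print(th,e)
print(state()["clock"])
E
```

```text
pics
{'clock': 0.0, 'qpos': array([ 1.02491862,  0.47780036,  0.02236975,  1.5564492 , -0.01149646,
        1.10927708, -0.08308918]), 'joint_velocities': array([-1.28933275e-03, -1.52995763e-03, -8.70651730e-04,  4.11199037e-04,
       -2.21585721e-04, -5.52584992e-05, -9.91712973e-04]), 'tau': array([-7.91177281e-04, -5.96459734e+01,  1.60778940e+00, -2.81204689e+01,
        1.24992180e-02,  9.30501177e-03,  6.39285463e-05]), 'tool_pos': array([ 285.87320674, -610.830902  ,  230.32706596]), 'orientation': array([-3.06494731e+00, -6.81818556e-01,  8.44734551e-04]), 'wrist_force': array([-0.15287592,  0.24762805, -0.27905153]), 'ft_torque': array([-0.09036862,  0.00022358, -0.03509878]), 'opening': 85.23891913619978}
scene [[477.67935296   0.         285.79571127]
 [  0.         477.67935296 205.79749034]
 [  0.           0.           1.        ]] -0.049169082568310846 [[ 0.3914098   0.9200842   0.01560252]
 [ 0.7136889  -0.29281733 -0.63632237]
 [-0.58090147  0.26019816 -0.77126545]] [-256.18540392 -308.0752889  1581.76959811]
scene socket_a 0.8 [179.1 226.1] 406
scene socket_a 0.62
[... 1030 characters left out ...]
. ] 353
top small_socket 0.67 [398.  189.1] 237
top small_socket 0.45 [382.4 128.3] 541
top small_socket 0.34 [440.1 236.5] 365
top lever_pin 0.77 [ 91.3 224.8] 288
top lever_pin 0.75 [163.8 223. ] 239
top lever_pin 0.63 [126.6 291.7] 295
top counter_lever 0.81 [124.3 292. ] 271
top counter_lever 0.64 [ 88.1 221.2] 281
top counter_lever 0.5 [160.2 221.2] 284
top press 0.62 [277.2 194.4] 5482
top lever_pivot 0.94 [137.5 284.1] 1678
top lever_pivot 0.68 [103.5 220.7] 1611
top lever_pivot 0.58 [173.5 221. ] 1625
top spanner 0.73 [380.5 135.3] 506
top spanner 0.56 [258. 277.] 1280
top glue_tub 0.89 [257.3 276. ] 1332
top glue_tub 0.63 [168.  145.2] 3016
top book_block 0.63 [164.7 142.7] 2991
1.0
```

```bash
python3 - <<'E'
import cv2
a=cv2.imread("pics/top0.png");cv2.imwrite("pics/t1.png",cv2.resize(a,(800,600),interpolation=3))
a=cv2.imread("pics/scene0.png");cv2.imwrite("pics/s1.png",cv2.resize(a,(800,600),interpolation=3))
E
```

```text
(no output)
```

View pics/t1.png

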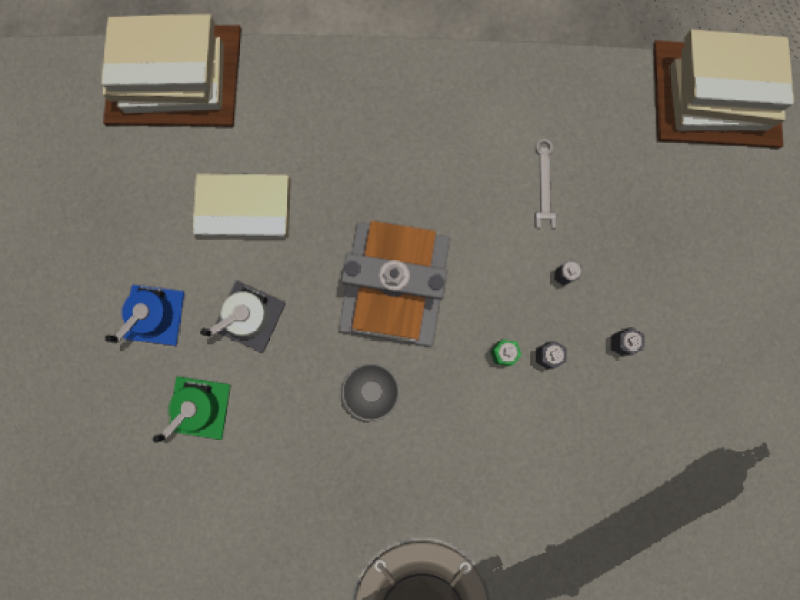

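View pics/s1.png

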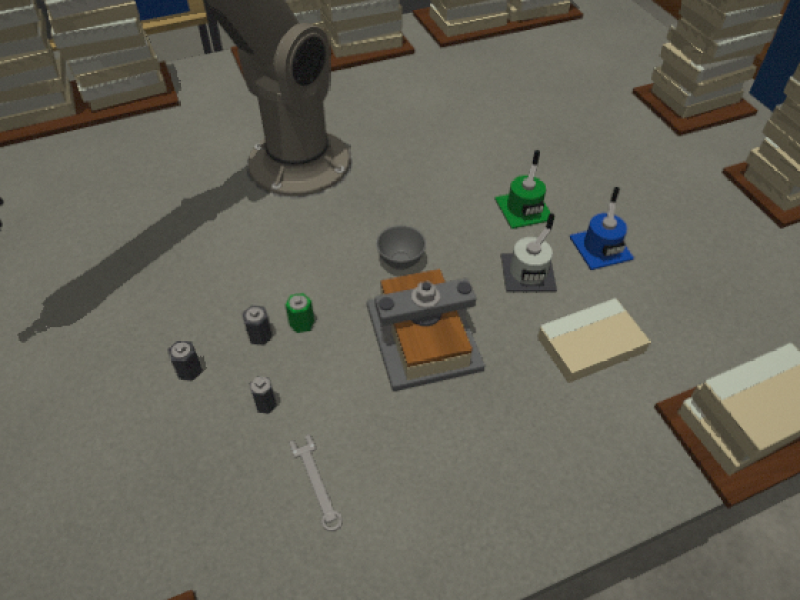

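The top view shows the real counter (aluminium) at about (242,314), with its lever pin at (207,331). The nut is at (394,275), the larger sockets at (552,353) and (628,341), and the small one at (569,272). All of these are in zoomed px. I'll crop for precision.

```bash
cat >> h.py <<'E'
def load(n): return dict(np.load(n))
def proj(f,X):
    X=np.atleast_2d(X); c=X@f["R"].T+f["t"]; p=c[:,:2]/c[:,2:]; r2=(p**2).sum(1,keepdims=True)
    p=p*(1+float(f["k1"])*r2); K=f["camera_matrix"]; return p@K[:2,:2].T+K[:2,2]
def back(f,uv,z):
    K=f["camera_matrix"]; d=(np.array(uv,float)-K[:2,2])/[K[0,0],K[1,1]]
    p=d.copy()
    for _ in range(20): p=d/(1+float(f["k1"])*(p@p))
    r=f["R"].T@np.array([p[0],p[1],1]); c=-f["R"].T@f["t"]
    return c+r*(z-c[2])/r[2]
E
python3 - <<'E'
from h import *
t=load("pics/top0.npz")["image"]; s=load("pics/scene0.npz")["image"]
def tile(im,cs,name,h=25,k=8):
    out=[]
    for c in cs:
        x,y=c; out.append(cv2.resize(im[y-h:y+h,x-h:x+h],None,fx=k,fy=k,interpolation=0))
    cv2.imwrite(name,np.vstack([np.hstack(out[:2]),np.hstack(out[2:])])[:600,:800] if k*h*4<=800 else 0)
# tiles 50px *6=300
def go(im,cs,name):
    out=[]
    for x,y in cs:
        c=cv2.resize(im[y-22:y+22,x-22:x+22],(264,264),interpolation=0)
        for q in range(0,44,5): cv2.putText(c,str(x-22+q),(q*6,8),0,.28,(0,255,255)); cv2.putText(c,str(y-22+q),(0,q*6+6),0,.28,(0,255,255))
        out.append(c)
    cv2.imwrite(name,np.vstack([np.hstack(out[:3]),np.hstack(out[3:])]))
go(t,[(386,248),(440,239),(398,190),(276,192),(165,222),(150,228)],"pics/tc.png")
go(s,[(180,226),(130,252),(184,276),(298,206),(373,183),(380,165)],"pics/sc.png")
E
```

```text
(no output)
```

View pics/tc.png

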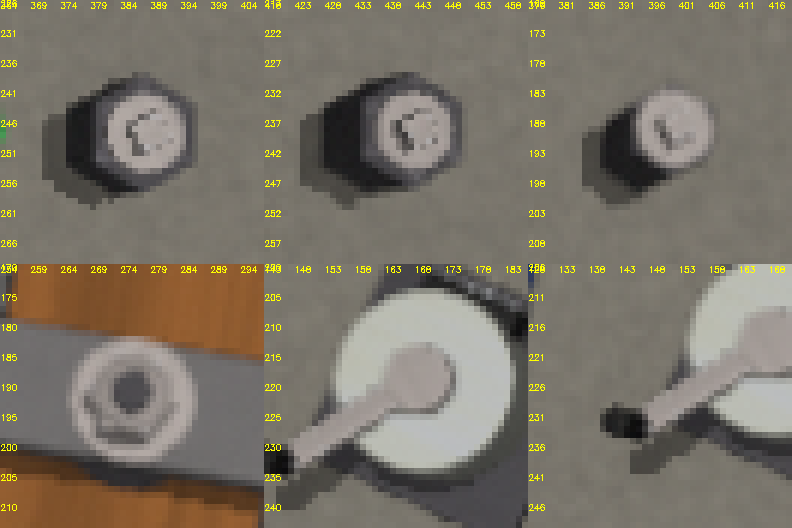

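View pics/sc.png

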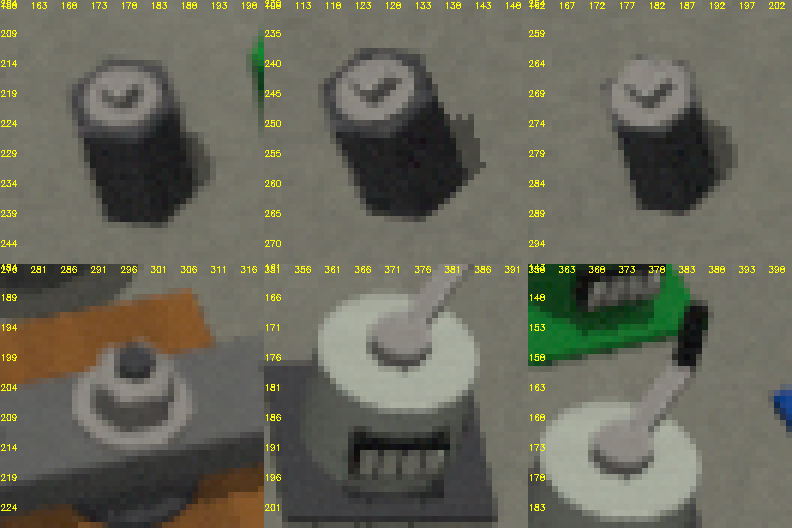

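```bash
cat > fit.py <<'E'
from h import *
from scipy.optimize import minimize
F={n:load(f"pics/{n}0.npz") for n in("top","scene")}
def prism(x,y,yaw,af,z0,z1,n=6):
    R=af/2/np.cos(np.pi/n); a=yaw+np.pi/n+np.arange(n)*2*np.pi/n
    p=np.c_[x+R*np.cos(a),y+R*np.sin(a)]
    return np.vstack([np.c_[p,np.full(n,z0)],np.c_[p,np.full(n,z1)]])
def hullmask(f,P,k=4,x0=0,y0=0,w=60):
    u=(proj(f,P)-[x0,y0]+.5)*k-.5
    m=np.zeros((w*k,w*k),np.uint8); h=cv2.convexHull(np.round(u*16).astype(np.int32))
    cv2.fillConvexPoly(m,h,1,shift=4); return cv2.resize(m.astype(np.float32),(w,w),interpolation=cv2.INTER_AREA)
if __name__=="__main__":
    # sockets: disc (bright) centre at z=62
    for name,tp,sp,af in(("s1",(387,247),(179,226),42),("s2",(441,238),(127,251),42),("sm",(398,190),(183,275),34)):
        obs={}
        for n,c in(("top",tp),("scene",sp)):
            f=F[n]; x0,y0=c[0]-30,c[1]-30
            im=f["image"][y0:y0+60,x0:x0+60].astype(float)
            bg=np.median(im.reshape(-1,3),0)
            # use cut_out-like segmentation: brightness differing
            v=im.mean(2); b=bg.mean()
            obs[n]=(x0,y0,im,v,b)
        def cost(p,full=False):
            tot=0
            for n,(x0,y0,im,v,b) in obs.items():
                f=F[n]
                M=hullmask(f,prism(p[0],p[1],p[2],af,0,62),x0=x0,y0=y0)
                T=hullmask(f,prism(p[0],p[1],p[2],af,61.9,62),x0=x0,y0=y0)
                D=hullmask(f,prism(p[0],p[1],0,af-8,62,62.1,24),x0=x0,y0=y0)
                # region mean variance (piecewise constant model)
                ws=[D,np.clip(T-D,0,1),np.clip(M-T,0,1)]
                yy,xx=np.mgrid[:60,:60]; near=(np.hypot(xx-30,yy-30)<22)*1.
                A=np.stack([w.ravel() for w in ws]+[(1-np.maximum(M,T)).ravel()],1); wt=near.ravel()
                s,res,_,_=np.linalg.lstsq(A*wt[:,None],v.ravel()*wt,rcond=None)
                tot+=((A@s-v.ravel())**2*wt).sum()
            return tot
        g=back(F["top"],tp,40)
        best=None
        for yaw in np.radians(np.arange(0,60,15)):
            r=minimize(cost,[g[0],g[1],yaw],method="Nelder-Mead",options=dict(initial_simplex=[[g[0],g[1],yaw],[g[0]+8,g[1],yaw],[g[0],g[1]+8,yaw],[g[0],g[1],yaw+.2]],xatol=.01,fatol=1))
            print(name,np.round(r.x[:2],1),round(np.degrees(r.x[2])%60,1),round(r.fun))
E
time python3 fit.py
```

```text
s1 [ 450.4 -213.4] 0.4 537872
s1 [ 450.5 -213.5] 29.9 363951
s1 [ 450.4 -213.5] 30.8 363783
s1 [ 450.5 -213.5] 30.0 363693
s2 [ 477.3 -351.1] 32.5 405672
s2 [ 477.3 -351.2] 32.2 404498
s2 [ 477.1 -351.4] 31.0 399870
s2 [ 477.2 -351.4] 31.9 400712
sm [ 597.  -242.9] 29.5 335989
sm [ 596.9 -242.9] 29.5 335439
sm [ 597.3 -242.6] 29.8 339284
sm [ 597.  -242.7] 29.7 338027
real	0m4.471s
user	0m4.726s
sys	0m0.132s
```

```bash
cat > fit2.py <<'E'
from fit import *
out=[]
g=back(F["top"],(276,192),123); gs=back(F["scene"],(299,208),123); print("nut guess",g,gs)
def parts(p):
    x,y,yw=p
    nut=prism(x,y,yw,30,123,142.5)
    return dict(col=prism(x,y,0,49,122.9,123,32),nut=np.vstack([nut,prism(x,y,0,24,145,145,24)]),
      top=prism(x,y,0,24,145,145.1,24),ht=prism(x,y,yw,30,142.4,142.5), sp=prism(x,y,0,16,145,152,24))
def cost(p,cams=("top","scene")):
    tot=0
    for n in cams:
        f=F[n]; c=proj(f,[g[0],g[1],130])[0].astype(int); x0,y0=c[0]-30,c[1]-30
        v=f["image"][y0:y0+60,x0:x0+60].astype(float).mean(2)
        P=parts(p); m={k:hullmask(f,q,x0=x0,y0=y0) for k,q in P.items()}
        cen=proj(f,[p[0],p[1],123])[0]-[x0,y0]; yy,xx=np.mgrid[:60,:60]
        wt=(hullmask(f,prism(g[0],g[1],0,56,122.9,123,32),x0=x0,y0=y0)).ravel()
        nutside=m["nut"]*(1-m["ht"])*(1-m["sp"])
        cols=[m["sp"],m["top"]*(1-m["sp"]),m["ht"]*(1-m["top"])*(1-m["sp"]),nutside,m["col"]*(1-m["nut"])*(1-m["sp"]),(1-np.maximum(m["col"],m["nut"]))*(1-m["sp"])]
        # split nut sides left/right
        cols+= [nutside*(xx-cen[0])/10, m["col"]*(1-m["nut"])*(yy-cen[1])/10]
        A=np.stack([c.ravel() for c in cols],1)
        s=np.linalg.lstsq(A*wt[:,None],v.ravel()*wt,rcond=None)[0]
        tot+=((A@s-v.ravel())**2*wt).sum()
    return tot
for cams in(("top","scene"),("top",),("scene",)):
  for yw in range(0,60,15):
    y0=np.radians(yw)
    r=minimize(cost,[g[0],g[1],y0],args=(cams,),method="Nelder-Mead",options=dict(initial_simplex=[[g[0],g[1],y0],[g[0]+5,g[1],y0],[g[0],g[1]+5,y0],[g[0],g[1],y0+.2]],xatol=.01,fatol=1))
    print(cams,np.round(r.x[:2],1),round(np.degrees(r.x[2])%60,1),round(r.fun))
# press yaw from column heads / bridge edges? counter:
print("pivot", back(F["top"],(143+418/6-0-.0-44-.5,200+(378-264)/6-.5),79), back(F["scene"],(351+(402-264)/6-.5,161+(341-264)/6-.5),79))
print("pin", back(F["top"],(128+(620-528)/6-.5,206+(420-264)/6-.5),112), back(F["scene"],(358+(698-528)/6-.5,143+(309-264)/6-.5),112))
E
python3 fit2.py
python3 - <<'E'
from h import *
t=load("pics/top0.npz")["image"]; s=load("pics/scene0.npz")["image"]
a=cv2.resize(t[175:211,258:294],(396,396),interpolation=2); b=cv2.resize(s[188:224,280:316],(396,396),interpolation=2)
c=np.hstack([a,b]).astype(float); c=np.clip((c-60)*1.6,0,255).astype(np.uint8)
cv2.imwrite("pics/nut.png",c)
E
```

```text
nut guess [571.89622711  63.61455317 123.        ] [576.13093787  66.39869517 123.        ]
('top', 'scene') [570.8  64.9] 56.7 114817
('top', 'scene') [571.   64.9] 53.6 117636
('top', 'scene') [570.8  64.9] 58.5 114028
('top', 'scene') [571.   64.9] 51.4 117367
('top',) [570.8  64.7] 0.5 78284
('top',) [570.9  64.9] 59.4 79610
('top',) [571.   64.9] 59.3 81106
('top',) [570.8  64.7] 0.4 78311
('scene',) [570.2  65.6] 53.3 23684
('scene',) [569.9  65.2] 54.1 23874
('scene',) [570.   65.4] 55.2 23683
('scene',) [570.1  65.3] 53.4 23389
pivot [505.20270652 324.35103274  79.        ] [509.37688296 322.06250505  79.        ]
pin [469.51238021 376.55793796 112.        ] [469.87659071 378.14574456 112.        ]
```

View pics/nut.png

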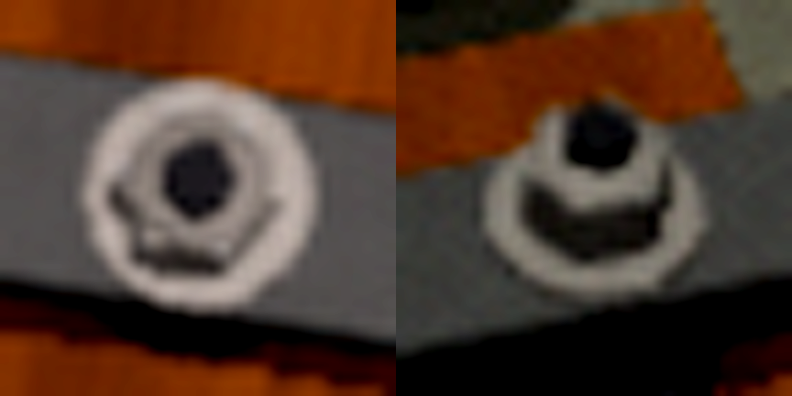

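```bash
cat >> h.py <<'E'
from scipy.spatial.transform import Rotation as Ro
def yawx(s):
    R=Ro.from_rotvec(s["orientation"]).as_matrix(); return np.degrees(np.arctan2(R[1,0],R[0,0]))
def show(s=None):
    s=s or state(); R=Ro.from_rotvec(s["orientation"]).as_matrix()
    print("t",round(s["clock"],2),"tcp",np.round(s["tool_pos"],1),"yawy",round(yawx(s)-90,1),"tilt",round(np.degrees(np.arccos(-R[2,2])),2),"F",np.round(s["wrist_force"],1),"open",round(s["opening"],1),"q7",round(s["qpos"][6],2)); return s
def plan(wps,start=None,smax=50,rmax=10):
    """wps: (x,y,z,yaw_of_tool_y,fingers[,n]) -> rows; start=(x,y,z,yawy)"""
    if start is None:
        s=state(); start=[*s["tool_pos"],yawx(s)-90]
    p=np.array(start[:3],float); yw=float(start[3]); rows=[]
    for w in wps:
        d=np.array(w[:3])-p; dy=w[3]-yw
        n=max(1,int(np.ceil(max(np.linalg.norm(d)/smax,abs(dy)/rmax))))
        if len(w)>5: n=max(n,w[5])
        t=p+d
        for k in range(n):
            rem=n-k; st=(t-p)/rem; r=-round((w[3]-yw)/rem,1)
            a=np.radians(yw); yt=np.array([np.cos(a),np.sin(a),0]); xt=np.array([-np.sin(a),np.cos(a),0])
            row=[round(float(st@xt)/1000,3),round(float(st@yt)/1000,3),round(float(-st[2])/1000,3),r,w[4]]
            p=p+xt*row[0]*1000+yt*row[1]*1000-np.array([0,0,1])*row[2]*1000; yw-=r
            rows.append(row)
    while len(rows)%10: rows.append([0,0,0,0,rows[-1][4]])
    for i in range(0,len(rows),10): print([[round(float(v),3)+0 for v in r] for r in rows[i:i+10]])
E
python3 - <<'E'
from h import *
show()
plan([(500,-150,231,-10,40),(475,376,210,34,40)])
E
```

```text
t 1.0 tcp [ 286.2 -611.4  231.3] yawy -64.9 tilt 0.0 F [-0.1 -0.1  0. ] open 85.2 q7 -0.08
[[0.035, -0.03, 0.0, -5.0, 40.0], [0.038, -0.027, 0.0, -5.0, 40.0], [0.04, -0.023, 0.0, -5.0, 40.0], [0.042, -0.019, 0.0, -5.0, 40.0], [0.043, -0.016, 0.0, -5.0, 40.0], [0.045, -0.012, 0.0, -5.0, 40.0], [0.046, -0.008, 0.0, -5.0, 40.0], [0.046, -0.004, 0.0, -5.0, 40.0], [0.046, 0.0, 0.0, -5.0, 40.0], [0.046, 0.004, 0.0, -5.0, 40.0]]
[[0.045, 0.008, 0.0, -4.9, 40.0], [0.047, -0.011, 0.002, -4.0, 40.0], [0.047, -0.007, 0.002, -4.0, 40.0], [0.048, -0.004, 0.002, -4.0, 40.0], [0.048, -0.001, 0.002, -4.0, 40.0], [0.048, 0.003, 0.002, -4.0, 40.0], [0.047, 0.006, 0.002, -4.0, 40.0], [0.047, 0.009, 0.002, -4.0, 40.0], [0.046, 0.013, 0.002, -4.0, 40.0], [0.045, 0.016, 0.002, -4.0, 40.0]]
[[0.044, 0.019, 0.002, -4.0, 40.0], [0.043, 0.022, 0.001, -4.0, 40.0], [0.0, 0.0, 0.0, 0.0, 40.0], [0.0, 0.0, 0.0, 0.0, 40.0], [0.0, 0.0, 0.0, 0.0, 40.0], [0.0, 0.0, 0.0, 0.0, 40.0], [0.0, 0.0, 0.0, 0.0, 40.0], [0.0, 0.0, 0.0, 0.0, 40.0], [0.0, 0.0, 0.0, 0.0, 40.0], [0.0, 0.0, 0.0, 0.0, 40.0]]
```

Call:
{"api": "move_arm", "payload": {
  "targets": [
    [0.035,-0.03,0.0,-5.0,40.0],
    [0.038,-0.027,0.0,-5.0,40.0],
    [0.04,-0.023,0.0,-5.0,40.0],
    [0.042,-0.019,0.0,-5.0,40.0],
    [0.043,-0.016,0.0,-5.0,40.0],
    [0.045,-0.012,0.0,-5.0,40.0],
    [0.046,-0.008,0.0,-5.0,40.0],
    [0.046,-0.004,0.0,-5.0,40.0],
    [0.046,0.0,0.0,-5.0,40.0],
    [0.046,0.004,0.0,-5.0,40.0]
  ]
}}

```text
clock: 2.25
tool_pos: [481.2, -190.6, 231.6]
orientation: [2.488, 1.917, 0.0]
wrist_force: [-0.4, -0.2, -0.2]
opening: 34.0
```

Call:
{"api": "move_arm", "payload": {
  "targets": [
    [0.045,0.008,0.0,-4.9,40.0],
    [0.047,-0.011,0.002,-4.0,40.0],
    [0.047,-0.007,0.002,-4.0,40.0],
    [0.048,-0.004,0.002,-4.0,40.0],
    [0.048,-0.001,0.002,-4.0,40.0],
    [0.048,0.003,0.002,-4.0,40.0],
    [0.047,0.006,0.002,-4.0,40.0],
    [0.047,0.009,0.002,-4.0,40.0],
    [0.046,0.013,0.002,-4.0,40.0],
    [0.045,0.016,0.002,-4.0,40.0]
  ]
}}

```text
clock: 3.5
tool_pos: [479.7, 281.3, 213.4]
orientation: [1.663, 2.665, 0.001]
wrist_force: [1.0, -0.2, 0.5]
opening: 34.2
```

```bash
python3 - <<'E'
from h import *
show()
plan([(469.7,377.3,150,34,40),(469.7,377.3,88,34,40)])
E
```

```text
t 3.5 tcp [479.7 281.3 213.4] yawy 26.1 tilt 0.04 F [ 1.  -0.2  0.5] open 34.2 q7 -0.43
[[0.03, 0.011, 0.021, -2.6, 40.0], [0.03, 0.012, 0.021, -2.7, 40.0], [0.029, 0.014, 0.021, -2.6, 40.0], [0.0, 0.0, 0.031, 0.0, 40.0], [0.0, 0.0, 0.031, 0.0, 40.0], [0.0, 0.0, 0.0, 0.0, 40.0], [0.0, 0.0, 0.0, 0.0, 40.0], [0.0, 0.0, 0.0, 0.0, 40.0], [0.0, 0.0, 0.0, 0.0, 40.0], [0.0, 0.0, 0.0, 0.0, 40.0]]
```

Call:
{"api": "move_arm", "payload": {
  "targets": [
    [0.03,0.011,0.021,-2.6,40.0],
    [0.03,0.012,0.021,-2.7,40.0],
    [0.029,0.014,0.021,-2.6,40.0],
    [0.0,0.0,0.0,0.0,40.0],
    [0.0,0.0,0.031,0.0,40.0],
    [0.0,0.0,0.031,0.0,40.0],
    [0.0,0.0,0.0,0.0,18],
    [0.0,0.0,0.0,0.0,18],
    [0.0,0.0,0.0,0.0,18],
    [0.0,0.0,0.0,0.0,18]
  ]
}}

```text
clock: 4.75
tool_pos: [470.0, 376.2, 89.4]
orientation: [1.478, 2.771, 0.002]
wrist_force: [0.4, -0.4, 0.7]
opening: 15.1
```

```bash
python3 - <<'E'
from h import *
s=show()
f=grab_frame("top"); g=grab_frame("scene")
np.savez("pics/top1.npz",**f)
u=proj(g,[470,377,100])[0].astype(int);v=proj(f,[470,377,100])[0].astype(int)
c=lambda im,u: cv2.resize(im[max(0,u[1]-50):u[1]+50,max(0,u[0]-50):u[0]+50],(400,400),interpolation=2)
cv2.imwrite("pics/pin1.png",np.hstack([c(f["image"],v),c(g["image"],u)]))
pv=np.array([506.5,323.5]); 
p=s["tool_pos"]; print("radius",np.linalg.norm(p[:2]-pv), np.degrees(np.arctan2(*(p[:2]-pv)[::-1])))
E
```

```text
t 4.75 tcp [470.  376.2  89.4] yawy 33.9 tilt 0.1 F [ 0.4 -0.4  0.7] open 15.1 q7 -0.57
radius 64.13608258993996 124.70556288218927
```

View pics/pin1.png

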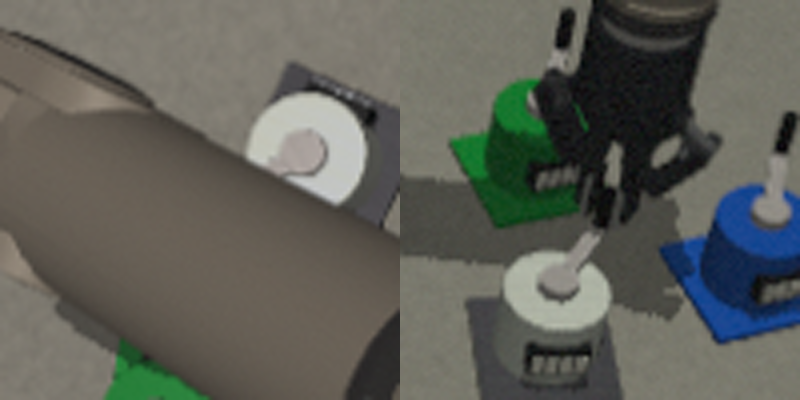

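Call:
{"api": "move_arm", "payload": {
  "targets": [
    [-0.0006,-0.009,0,-8,18],
    [-0.0006,-0.009,0,-8,18],
    [-0.0006,-0.009,0,-8,18],
    [-0.0006,-0.009,0,-8,18],
    [-0.0006,-0.009,0,-8,18],
    [-0.0006,-0.009,0,-8,18],
    [-0.0006,-0.009,0,-8,18],
    [-0.0006,-0.009,0,-8,18],
    [-0.0006,-0.009,0,-8,18],
    [0,0,0,0,18]
  ]
}}

```text
clock: 6.1
tool_pos: [443.4, 308.4, 89.3]
orientation: [-0.438, 3.108, 0.012]
wrist_force: [1.4, 8.9, -3.9]
opening: 15.3
```

```bash
python3 - <<'E'
from h import *
s=show()
g=grab_frame("scene")
pv=np.array([506.5,323.5]); 
p=s["tool_pos"]; print("radius",np.linalg.norm(p[:2]-pv), np.degrees(np.arctan2(*(p[:2]-pv)[::-1])))
u=proj(g,[470,340,90])[0].astype(int)
cv2.imwrite("pics/pin2.png",cv2.resize(g["image"][u[1]-50:u[1]+50,u[0]-60:u[0]+60],(720,600),interpolation=2))
E
```

```text
t 6.1 tcp [443.4 308.4  89.3] yawy -254.0 tilt 0.48 F [ 1.4  8.9 -3.9] open 15.3 q7 0.56
radius 64.84803302967704 -166.4960079523822
```

View pics/pin2.png

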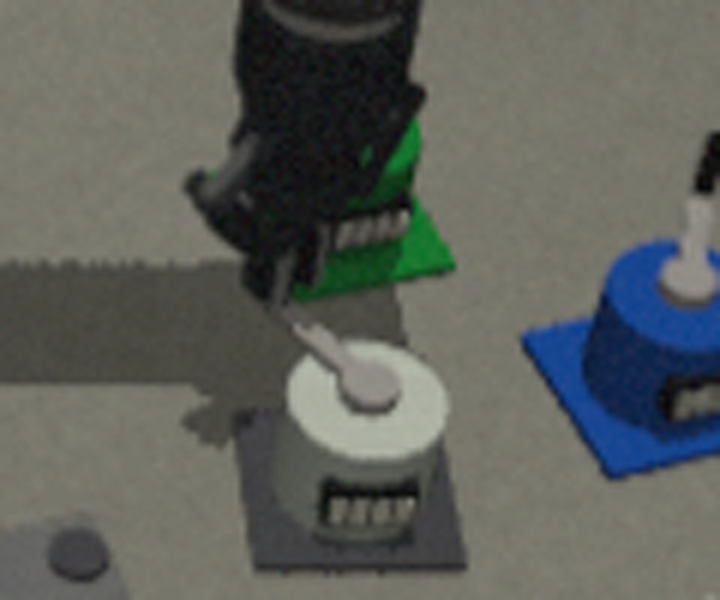

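```bash
python3 - <<'E'
from h import *
s=state(); st=[*s["tool_pos"],106]
plan([(443.4,308.4,190,106,40),(450.4,-213.5,190,-30,72)],start=st)
E
```

```text
[[0.0, 0.0, -0.034, 0.0, 40.0], [0.0, 0.0, -0.033, 0.0, 40.0], [0.0, 0.0, -0.034, 0.0, 40.0], [0.01, -0.036, 0.0, 9.7, 72.0], [0.004, -0.037, 0.0, 9.7, 72.0], [-0.003, -0.037, 0.0, 9.7, 72.0], [-0.009, -0.036, 0.0, 9.7, 72.0], [-0.015, -0.034, 0.0, 9.7, 72.0], [-0.02, -0.031, 0.0, 9.7, 72.0], [-0.026, -0.027, 0.0, 9.7, 72.0]]
[[-0.03, -0.023, 0.0, 9.7, 72.0], [-0.033, -0.017, 0.0, 9.7, 72.0], [-0.035, -0.012, 0.0, 9.7, 72.0], [-0.037, -0.005, 0.0, 9.7, 72.0], [-0.037, 0.001, 0.0, 9.8, 72.0], [-0.037, 0.007, 0.0, 9.7, 72.0], [-0.035, 0.014, 0.0, 9.8, 72.0], [0.0, 0.0, 0.0, 0.0, 72.0], [0.0, 0.0, 0.0, 0.0, 72.0], [0.0, 0.0, 0.0, 0.0, 72.0]]
```

Call:
{"api": "move_arm", "payload": {
  "targets": [
    [0.0,0.0,-0.034,0.0,18],
    [0.0,0.0,-0.033,0.0,18],
    [0.0,0.0,-0.034,0.0,40.0],
    [0.01,-0.036,0.0,9.7,72.0],
    [0.004,-0.037,0.0,9.7,72.0],
    [-0.003,-0.037,0.0,9.7,72.0],
    [-0.009,-0.036,0.0,9.7,72.0],
    [-0.015,-0.034,0.0,9.7,72.0],
    [-0.02,-0.031,0.0,9.7,72.0],
    [-0.026,-0.027,0.0,9.7,72.0]
  ]
}}

```text
clock: 7.4
tool_pos: [446.3, 43.1, 189.7]
orientation: [1.385, 2.819, 0.0]
wrist_force: [-0.2, 0.2, 0.3]
opening: 61.3
```

Call:
{"api": "move_arm", "payload": {
  "targets": [
    [-0.03,-0.023,0.0,9.7,72.0],
    [-0.033,-0.017,0.0,9.7,72.0],
    [-0.035,-0.012,0.0,9.7,72.0],
    [-0.037,-0.005,0.0,9.7,72.0],
    [-0.037,0.001,0.0,9.8,72.0],
    [-0.037,0.007,0.0,9.7,72.0],
    [-0.035,0.014,0.0,9.8,72.0],
    [0.0,0.0,0.0,0.0,72.0],
    [0.0,0.0,0.0,0.0,72.0],
    [0.0,0.0,0.0,0.0,72.0]
  ]
}}

```text
clock: 8.65
tool_pos: [449.6, -216.0, 189.4]
orientation: [-2.72, -1.572, -0.0]
wrist_force: [-0.6, -0.4, -0.1]
opening: 61.3
```

```bash
python3 - <<'E'
from h import *
s=show()
g=grab_frame("scene"); f=grab_frame("top")
cv2.imwrite("pics/a2.png",cv2.resize(np.hstack([f["image"],g["image"]]),(800,300),interpolation=3))
u=proj(g,[490,340,90])[0].astype(int)
cv2.imwrite("pics/a3.png",cv2.resize(np.hstack([g["image"][u[1]-50:u[1]+50,u[0]-50:u[0]+50],g["image"][180:280,110:210]]),(800,400),interpolation=2))
plan([(450.4,-213.5,26,-30,72)],smax=40)
E
```

```text
t 8.65 tcp [ 449.6 -216.   189.4] yawy -30.0 tilt 0.02 F [-0.6 -0.4 -0.1] open 61.3 q7 -0.35
[[0.001, 0.0, 0.033, 0.0, 72.0], [0.0, 0.0, 0.033, 0.0, 72.0], [0.001, 0.0, 0.032, 0.0, 72.0], [0.0, 0.0, 0.033, 0.0, 72.0], [0.001, -0.001, 0.032, 0.0, 72.0], [0.0, 0.0, 0.0, 0.0, 72.0], [0.0, 0.0, 0.0, 0.0, 72.0], [0.0, 0.0, 0.0, 0.0, 72.0], [0.0, 0.0, 0.0, 0.0, 72.0], [0.0, 0.0, 0.0, 0.0, 72.0]]
```

View pics/a2.png

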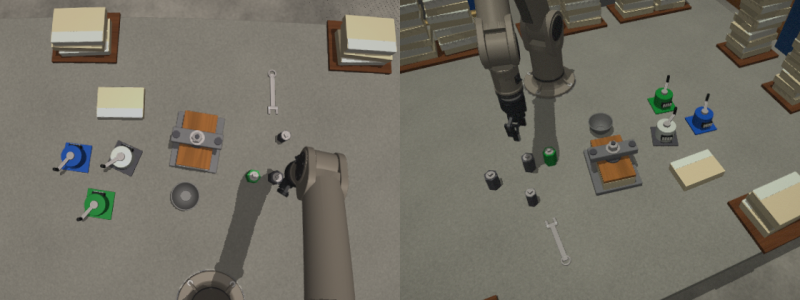

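View pics/a3.png

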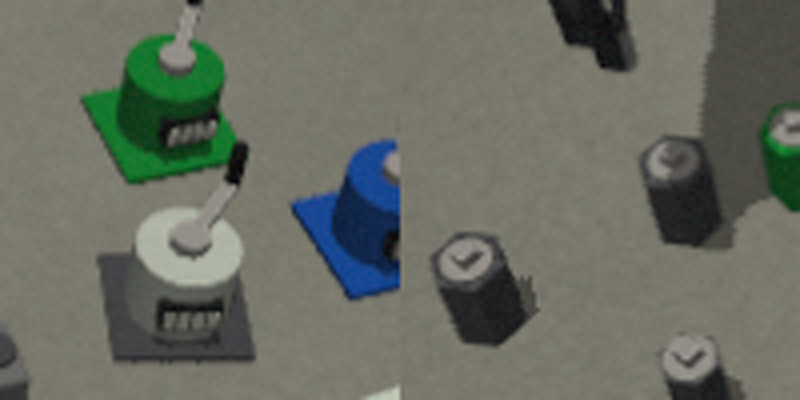

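Lever is back at rest. I'm going down on socket 1.

Call:
{"api": "move_arm", "payload": {
  "targets": [
    [0.001,0.0,0.033,0.0,72.0],
    [0.0,0.0,0.033,0.0,72.0],
    [0.001,0.0,0.032,0.0,72.0],
    [0.0,0.0,0.033,0.0,72.0],
    [0.001,-0.001,0.032,0.0,72.0],
    [0.0,0.0,0.0,0.0,72.0],
    [0.0,0.0,0.0,0.0,30],
    [0.0,0.0,0.0,0.0,30],
    [0.0,0.0,0.0,0.0,30],
    [0.0,0.0,0.0,0.0,30]
  ]
}}

```text
clock: 10.0
tool_pos: [451.0, -214.5, 27.6]
orientation: [2.721, 1.567, 0.002]
wrist_force: [-1.3, 1.1, 6.3]
opening: 41.1
```

```bash
python3 - <<'E'
from h import *
s=show()
f=grab_frame("scene")
cv2.imwrite("pics/g1.png",cv2.resize(f["image"][180:280,120:250],(780,600),interpolation=2))
show()
E
```

```text
t 10.0 tcp [ 451.  -214.5   27.6] yawy -30.1 tilt 0.13 F [-1.3  1.1  6.3] open 41.1 q7 -0.53
t 10.05 tcp [ 450.9 -214.5   27.6] yawy -30.1 tilt 0.13 F [-1.6  1.5  6.8] open 41.2 q7 -0.53
```

View pics/g1.png

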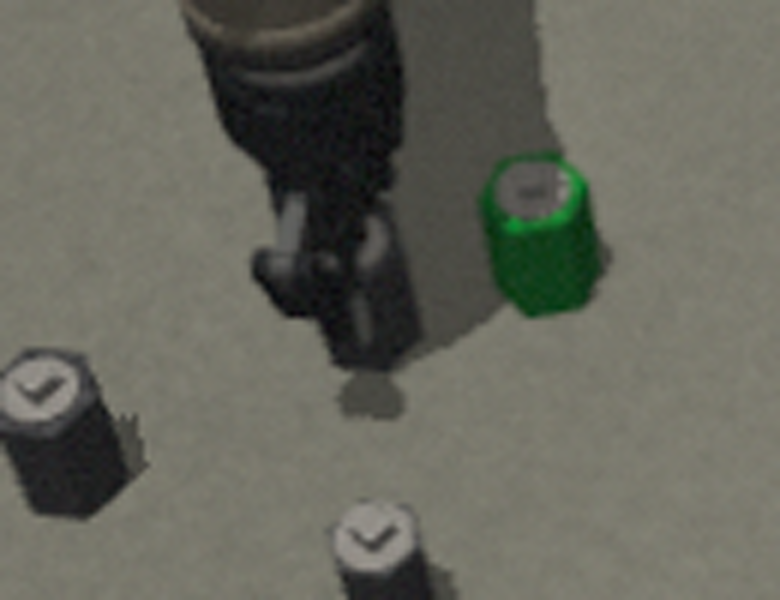

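```bash
python3 - <<'E'
from h import *
plan([(450.4,-214,150,-30,30),(570.8,64.9,205,-4,30)])
E
```

```text
[[0.0, 0.0, -0.041, 0.0, 30.0], [0.0, 0.0, -0.041, -0.1, 30.0], [0.0, -0.001, -0.04, 0.0, 30.0], [0.043, -0.005, -0.008, -3.7, 30.0], [0.043, -0.002, -0.008, -3.7, 30.0], [0.044, 0.001, -0.008, -3.7, 30.0], [0.043, 0.003, -0.008, -3.7, 30.0], [0.043, 0.006, -0.008, -3.7, 30.0], [0.043, 0.009, -0.008, -3.8, 30.0], [0.042, 0.012, -0.007, -3.7, 30.0]]
```

Call:
{"api": "move_arm", "payload": {
  "targets": [
    [0.0,0.0,-0.041,0.0,30.0],
    [0.0,0.0,-0.041,0,30.0],
    [0.0,0,-0.041,0.0,30.0],
    [0.043,-0.005,-0.008,-3.7,30.0],
    [0.043,-0.002,-0.008,-3.7,30.0],
    [0.044,0.001,-0.008,-3.7,30.0],
    [0.043,0.003,-0.008,-3.7,30.0],
    [0.043,0.006,-0.008,-3.7,30.0],
    [0.043,0.009,-0.008,-3.8,30.0],
    [0.042,0.012,-0.007,-3.7,30.0]
  ]
}}

```text
clock: 11.3
tool_pos: [571.7, 65.8, 204.7]
orientation: [2.298, 2.142, -0.001]
wrist_force: [1.0, 0.0, -1.3]
opening: 41.2
```

```bash
python3 - <<'E'
from h import *
s=show()
g=grab_frame("scene"); s=show()
u=proj(g,[571,65,170])[0].astype(int)
cv2.imwrite("pics/n1.png",cv2.resize(g["image"][u[1]-50:u[1]+50,u[0]-50:u[0]+50],(600,600),interpolation=2))
plan([(570.8,64.9,184,-4,30)],smax=40)
E
```

```text
t 11.3 tcp [571.7  65.8 204.7] yawy -4.0 tilt 0.04 F [ 1.   0.  -1.3] open 41.2 q7 -0.55
t 11.35 tcp [573.8  73.5 206.4] yawy -3.5 tilt 0.4 F [ 3.4  6.9 -1.4] open 41.4 q7 -0.55
[[-0.009, -0.003, 0.022, 0.5, 30.0], [0.0, 0.0, 0.0, 0.0, 30.0], [0.0, 0.0, 0.0, 0.0, 30.0], [0.0, 0.0, 0.0, 0.0, 30.0], [0.0, 0.0, 0.0, 0.0, 30.0], [0.0, 0.0, 0.0, 0.0, 30.0], [0.0, 0.0, 0.0, 0.0, 30.0], [0.0, 0.0, 0.0, 0.0, 30.0], [0.0, 0.0, 0.0, 0.0, 30.0], [0.0, 0.0, 0.0, 0.0, 30.0]]
```

View pics/n1.png

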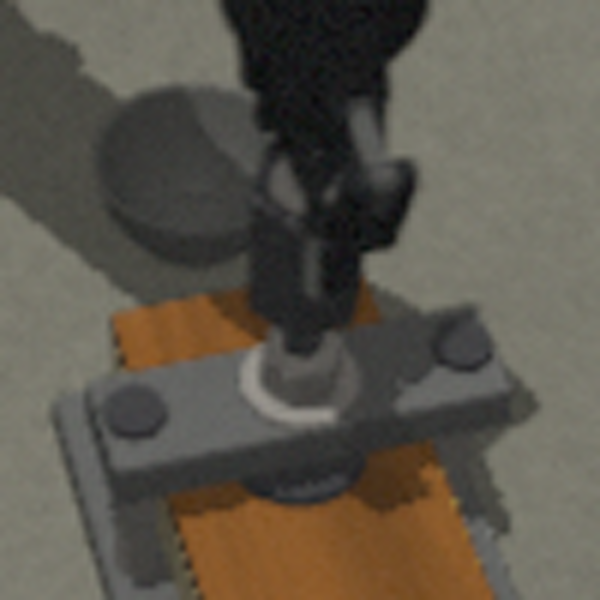

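Call:
{"api": "move_arm", "payload": {
  "targets": [
    [0,0,0,0,30],
    [0,0,0,0,30],
    [0,0,0.003,0,30],
    [0,0,0.003,0,30],
    [0,0,0.003,0,30],
    [0,0,0.003,0,30],
    [0,0,0,0,30],
    [0,0,0,0,30],
    [0,0,0,0,30],
    [0,0,0,0,30]
  ]
}}

```text
clock: 12.6
tool_pos: [571.7, 65.0, 192.4]
orientation: [2.3, 2.14, 0.0]
wrist_force: [-0.6, 0.4, -2.5]
opening: 41.0
```

```bash
python3 - <<'E'
from h import *
from fit import prism
s=show()
g=grab_frame("scene"); f=grab_frame("top")
p=s["tool_pos"]
out=[]
for F in(g,f):
    u=proj(F,[571,65,170])[0].astype(int)
    c=cv2.resize(F["image"][u[1]-40:u[1]+40,u[0]-40:u[0]+40],(400,400),interpolation=2); out.append(c.copy())
    for P in(prism(p[0],p[1],np.radians(yawx(s)),42,p[2]-27.6,p[2]+34.4),):
        h=cv2.convexHull((((proj(F,P)-u+40+.5)*5)).astype(np.int32)); cv2.polylines(c,[h],True,(0,255,255),1)
    if F is g: cc=c
cv2.imwrite("pics/n2.png",np.hstack([out[0],cc])); cv2.imwrite("pics/n3.png",out[1])
E
```

```text
t 12.6 tcp [571.7  65.  192.4] yawy -4.1 tilt 0.01 F [-0.6  0.4 -2.5] open 41.0 q7 -0.56
```

View pics/n2.png

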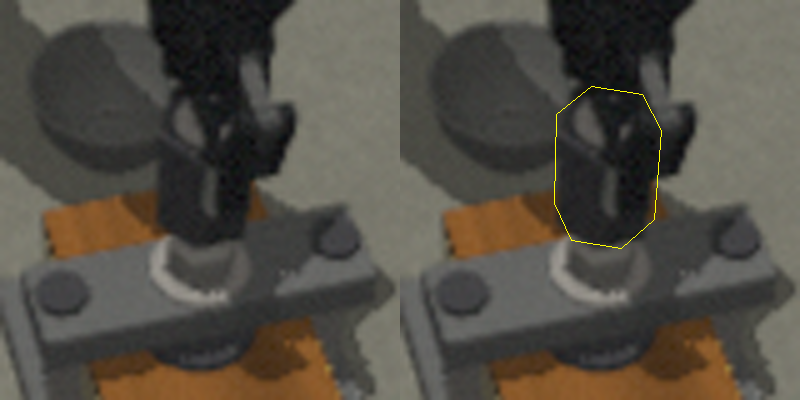

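View pics/n3.png

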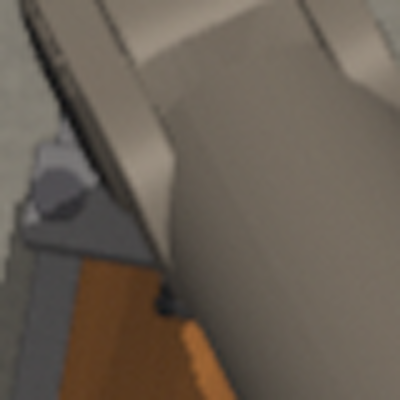

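Call:
{"api": "move_arm", "payload": {
  "targets": [
    [-0.0003,-0.0007,0.004,0,30],
    [0,0,0.004,0,30],
    [0,0,0.004,0,30],
    [0,0,0.003,0,30],
    [0,0,0.002,0,30],
    [0,0,0.002,0,30],
    [0,0,0.002,0,30],
    [0,0,0.002,0,30],
    [0,0,0.002,0,30],
    [0,0,0,0,30]
  ]
}}

```text
clock: 13.95
tool_pos: [570.8, 64.7, 167.1]
orientation: [-2.3, -2.14, 0.0]
wrist_force: [-0.5, 0.3, -3.0]
opening: 41.2
```

```bash
python3 - <<'E'
from h import *
show()
E
```

```text
t 13.95 tcp [570.8  64.7 167.1] yawy -4.1 tilt 0.02 F [-0.5  0.3 -3. ] open 41.2 q7 -0.58
```

Call:
{"api": "move_arm", "payload": {
  "targets": [
    [0,0,0.003,0,30],
    [0,0,0.003,0,30],
    [0,0,0.003,0,30],
    [0,0,0.002,0,30],
    [0,0,0.002,0,30],
    [0,0,0.002,0,30],
    [0,0,0.001,0,30],
    [0,0,0.001,0,30],
    [0,0,0,0,30],
    [0,0,0,0,30]
  ]
}}

```text
clock: 15.2
tool_pos: [570.9, 64.7, 150.7]
orientation: [2.3, 2.14, 0.0]
wrist_force: [-2.2, -0.9, 3.3]
opening: 41.4
```

```bash
python3 - <<'E'
from h import *
show()
E
```

```text
t 15.2 tcp [570.9  64.7 150.7] yawy -4.1 tilt 0.02 F [-2.2 -0.9  3.3] open 41.4 q7 -0.59
```

Call:
{"api": "move_arm", "payload": {
  "targets": [
    [0,0,0.001,0,30],
    [0,0,0.001,0,30],
    [0,0,0,0,30],
    [0,0,0,0,30],
    [0,0,0,0,30],
    [0,0,0,0,30],
    [0,0,0,0,30],
    [0,0,0,0,30],
    [0,0,0,0,30],
    [0,0,0,0,30]
  ]
}}

```text
clock: 16.45
tool_pos: [570.9, 64.8, 150.5]
orientation: [2.299, 2.139, -0.001]
wrist_force: [-9.8, -2.2, 19.5]
opening: 41.4
```

```bash
python3 - <<'E'
from h import *
from fit import prism
s=show()
g=grab_frame("scene"); f=grab_frame("top"); np.savez("pics/fin.npz",**g)
p=s["tool_pos"]
u=proj(g,[571,65,150])[0].astype(int)
c=cv2.resize(g["image"][u[1]-40:u[1]+40,u[0]-40:u[0]+40],(400,400),interpolation=2); d=c.copy()
for P,col in((prism(p[0],p[1],np.radians(yawx(s)-90),42,123,185),(0,255,255)),(prism(570.8,64.9,0,49,123,123,32),(0,255,0))):
    h=cv2.convexHull((((proj(g,P)-u+40+.5)*5)).astype(np.int32)); cv2.polylines(d,[h],True,col,1)
cv2.imwrite("pics/n4.png",np.hstack([c,d]))
cv2.imwrite("pics/n5.png",cv2.resize(np.hstack([f["image"],g["image"]]),(800,300),interpolation=3))
E
```

```text
t 16.45 tcp [570.9  64.8 150.5] yawy -4.1 tilt 0.08 F [-9.8 -2.2 19.5] open 41.4 q7 -0.6
```

View pics/n4.png

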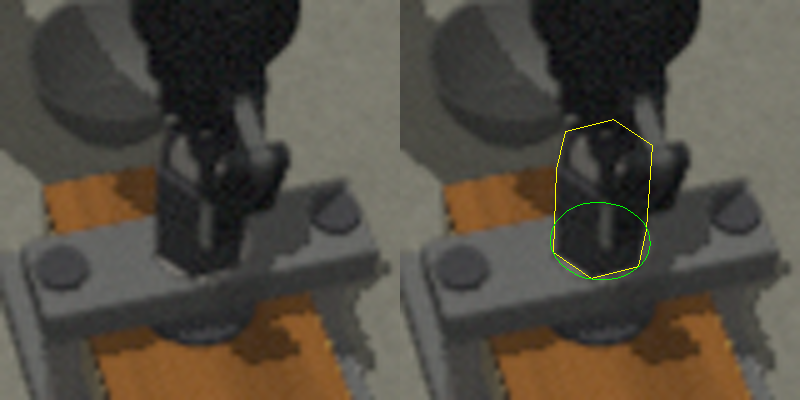

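View pics/n5.png

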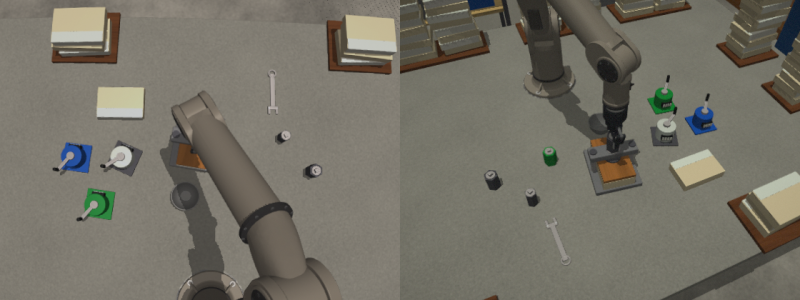

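```bash
python3 - <<'E'
from h import *
show(); print(job_done())
E
```

```text
t 16.55 tcp [570.9  64.7 150.5] yawy -4.1 tilt 0.08 F [-8.5 -3.3 20.1] open 41.3 q7 -0.6
the job is handed in; nothing more can be done
None
```

The job is handed in at 16.6 s of the 67 s allowed. The first socket I tried fits, and the gripper is still holding it fully home on the nut. No verdict was reported.

- **Lever:** I caged the aluminium counter's pin between the fingers and swung it about 69° to the stop, where the sideways force rose to about 9 N. I then lifted off, and the pictures show the lever back at rest.
- **Socket:** I gripped the larger dark socket nearest the green look-alike. I can't tell whether it is socket_a or socket_b. It went past the height where the wrong socket would stop with no contact force. It came to rest with the TCP at 150.5 mm, against 150.6 mm expected with the underside on the collar.
- **Last checks:**
  - The finger opening was 41.3 mm.
  - The push-down force was about 20 N, with a sideways force of about 9 N.
  - The TCP was within about 0.3 mm of the estimated nut axis, and tilt was 0.08°.
- **Rest of the scene:** The other larger socket and the small one were never touched and still stand upright. The book block and spanner look unmoved in the final pictures. The glue tub also looks in place, though the arm partly hides it in one view.

No check failed. The small disagreements were 1–4 mm differences between the two cameras' position estimates, and a difference of about 6° in the nut's angle. Both were within the socket's play. The outline I drew for the held socket at home matched the picture.

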